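# Refit the return spring of the jar-lid press

### The job

Take the yellow spring out of the green spares tin and thread it, red tang down as it stands, over the upright rod of the red lid press; when it catches on the brass seat near the foot, twist it slightly until the tang drops into the slot and the spring stands fully home on the base plate. Then slip the black collar over the rod so that it lies flat on top of the spring, and let go. Leave the jars, the apple and the screwdriver where they are.

Things in the scene. Friction and masses are not known exactly. Their poses are not given: they have to be found in the camera images.
- press: Base of a hand lid press, fixed to the bench, head off: red plate 150 x 90 x 15 mm, origin at the centre of its underside, z up. At x = -45 mm stands the steel spring rod; at x = +27 mm lies a black round jar nest (76 mm across, 6 mm high); at x = +68 mm a red lever fork with a cross pin, 52 mm wide, 55 mm above the plate.
- press_seat (a point): Point on the rod's axis at the plate's upper face, 15 mm above the bench; axes as the press. Here a brass seat 21 mm across and 14 mm high (top 3 mm narrowed to 18 mm) surrounds the rod. A straight slot 9 mm wide runs right across it along press x, open at both ends and down to the plate; either end serves. Two short white lines on the plate mark the slot's direction.
- rod_tip (a point): Tip of the upright steel spring rod, on its axis, 95 mm above press_seat. The rod is 10 mm in diameter, its tip chamfered.
- tin: Open round green tin, fixed to the bench, outer diameter 136 mm, wall 3 mm, rim 28 mm above the bench, inner floor 4 mm above the bench. Origin at the centre of its underside. A loose steel washer and brass nut on its floor, under 9 mm high, may be ignored.
- spring: Stiff yellow coil spring (does not yield noticeably), outer diameter 33 mm, inner 25 mm, 60 mm long, 50 to 100 g, standing upright in the tin. Origin on its axis at its lower end, z up along the axis, x towards the tang. The end of its top coil is painted red, on the tang's side (0 to 25 degrees clockwise of it, seen from above).
- spring_tang (a point): Inner tip of the spring's red tang, 2 mm above its lower end: a 4 mm thick pin from the coil inwards to 7 mm from the axis. It clears the rod but not the brass seat, save in the slot. Off the slot it stops the spring 14 mm above the plate; it drops in when spring x and press x (either way round) agree within about 0.25 rad.
- collar: Plain black plastic collar lying flat on the bench, outer diameter 40 mm, bore 15 mm, 18 mm high, 40 to 85 g. Origin at the centre of its underside, z up along the bore.
- collar_center (a point): Centre of the collar, on the bore's axis, 9 mm above its underside.
- jar_jam: Bystander: jam jar with red lid, 68 mm in diameter, 95 mm high, origin at the centre of its underside.
- jar_honey: Bystander: honey jar with brass-coloured lid, 68 mm in diameter, 95 mm high, origin at the centre of its underside.
- apple: Bystander: red apple, 74 mm across, 68 mm high, origin underneath.
- screwdriver: Bystander: screwdriver lying flat on the bench, its length along its x axis, origin under its middle.
Things that resemble listed ones, but are neither listed nor needed, are in the scene too. Of the things shaped like the collar, the black one is meant. What is shaped like the spring but white is not meant.

How it is judged:
By the outcome, as a careful person would: the job done as asked, in the order asked, and still so for the second after the job is handed in, with the robot touching nothing.
It also fails if it takes over 58 s, if anything falls off the work surface, if the arm or the gripper's body presses on something with over 40 N, if the wrist force passes 120 N, or if a joint passes its speed limit or range.

### The arm

A 7-joint arm with a two-finger parallel gripper is mounted at the origin on the work surface. World frame = base frame: x ahead of the robot, y to its left, z up, the work surface at z = 0. Lengths are in m, angles in degrees, forces in N, time in s.
With the tool pointing down it reaches from about 0.4 to 0.875 m from the base axis. Payload 6.5 kg.
Tool frame: the origin (TCP) lies at the very end of the fingers, on their centre line; the grasp point (between the pads) lies bot.grip_point_offset behind it (bot.grip_point_offset is the distance from the TCP to the grasp point, in m); z points along the fingers, y is the line along which they close (so a half turn about z gives the same grasp; the last joint's range is limited). The gripper opens to 85 mm and grips with 20 to 120 N. Pads are 22 mm wide; open, the fingers measure 114 mm over their backs; the gripper's body (76 mm by 85 mm) begins 54 mm behind the grasp point. The pads swing forward as they close: fully open they stand 13 mm farther back than shut.
Start: joints at [-67.506, 30.733, -0.252, 88.115, 0.149, 61.152, -4.079], TCP at [0.288, 0.583, 0.231] pointing down, gripper open.
Joint ranges: [-154.64, 154.64], [-21.42, 123.67], [-72.66, 72.17], [13.99, 137.28], [-74.86, 254.86], [10.95, 109.41], [-158.01, 158.01]. Speed limits (degrees/s): [136.94, 136.94, 180, 180, 180, 180, 180].

### API

Orientations are given as [roll, pitch, yaw] about the fixed x, y, z axes, in that order (R = Rz(yaw) Ry(pitch) Rx(roll)).
In Python, from cell import bot, vision gives the robot as it stands.
- The arm moves only by the tool jog_arm, never from a script. Its argument "plan" is a list of rows, each an object of numbers: "hand": the finger opening in m, from 0 to 0.0854; "tx", "ty", "tz": the shift along the tool's x, y, z in m; "wx", "wy", "wz": the turn, a rotation vector about the tool's x, y, z in degrees. In form: [{"hand": .., "tx": .., "ty": .., "tz": .., "wx": .., "wy": .., "wz": ..}, ...]. A call has 1 to 12 rows; each row is the pose to reach, as a shift and turn from the pose commanded when the call began, along the tool's axes at that moment; what a row does not reach only later rows make up. A row lasts 1/10 s, in which the tool goes at most 50 mm and 8.59 degrees, less where a joint would pass 70% of its speed; a pose out of reach is approached as far as the arm can. A call with a gripper value outside its range is refused whole. The fingers move at their own pace and stop on an object; "force" is the grip in N (left out, the last holds). Time passes only in rows, so rows that repeat a pose let the fingers close. It gives the time, the measured TCP pose, the force, the opening and the grip force at its end, in the units of the state.
- bot.get_state(): the state, without advancing time (a new reading comes with each control period).
- vision.snapshot(name): name is "side" or "top" or "wrist"; returns the picture (384x512x3 uint8, blue, green, red); there is no depth.
- vision.camera_model(name): a dict with "fx", "fy", "cx", "cy" (pixels), "distortion" ([k1, k2, p1, p2, k3] as OpenCV has them; the pictures are not rectified), "R" (3x3) and "t" (3): a world point X has camera coordinates R X + t. Camera axes: x right, y down, z forward; pixel columns grow to the right and rows downward; lengths in m; the calibration is good to about 2 mm. A picture is of the moment at which its call begins: read the wrist's pose just before it. camera_model takes no time and is no camera call; for the wrist camera it gives the pose at the moment of the call.
- bot.finish_job(): hands the job in; it is judged then, once.
The state is a dict: "time": time; "joints": joint angles; "qd": joint speeds; "joint_torque": joint torques, N m; "ee_pos": TCP position; "tool_rot": TCP orientation; "wrist_force": force on the tool from outside, world axes, zero at the start; "torque": the same for the moment, N m; "finger_gap": opening from 0.0 (shut) to 1.0 (fully open); "grasp_force": force on a finger pad.
Only numpy, scipy, OpenCV 4.12 (cv2) and the standard library are available. Lean on these libraries where they do the work, as an engineer would, in place of code of your own. Each camera call takes 0.05 s, during which the arm holds its last target. There are 200 camera calls.

## Working session

There is one attempt and no reset: what is moved stays moved. The work goes in short steps, Python scripts to look and compute and a tool call to move; the robot and the scene stay as the last step left them, time stands still between calls to the robot, and variables do not carry over. Pictures are saved under pics/ and viewed, at most 10 in all, crops included, and the job is handed in when it is done.

Besides the shell and the picture viewer there is one more tool, called as a command line: name --argument value ..., lists and objects as JSON in quotes. jog_arm: Moves the arm, as the interface text tells. Its arguments: {"type":"object","properties":{"plan":{"type":"array","items":{"type":"object","properties":{"hand":{"type":"number"},"tx":{"type":"number"},"ty":{"type":"number"},"tz":{"type":"number"},"wx":{"type":"number"},"wy":{"type":"number"},"wz":{"type":"number"}}}},"force":{"type":"number"}},"required":["plan"]}

```bash
mkdir -p pics; ls; python3 - <<'E'
from cell import bot, vision
import cv2, numpy as np
print(bot.grip_point_offset, bot.get_state())
for n in ("side","top"):
    m=vision.camera_model(n); im=vision.snapshot(n); cv2.imwrite(f"pics/{n}0.png",im)
    print(n,{k:np.round(v,4).tolist() for k,v in m.items()})
E
```

```text
pics
0.0187 {'time': 0.0, 'joints': array([-67.50630749,  30.7773204 ,  -0.25451874,  88.17100412,
         0.15045526,  61.15272795,  -4.07968454]), 'qd': array([-0.03874654,  0.11148463,  0.07401452,  0.07529572,  0.04766477,
       -0.01343938, -0.00853332]), 'joint_torque': array([-2.60110824e-05, -5.83413148e+01,  1.04864985e+00, -2.59107327e+01,
        1.23463548e-02,  9.47878958e-03,  1.99239742e-05]), 'ee_pos': array([0.28759955, 0.58219933, 0.23041299]), 'tool_rot': array([-1.79899634e+02,  8.58176019e-03,  1.53718125e+02]), 'wrist_force': array([-0.70090706, -0.55402547,  0.43679346]), 'torque': array([ 0.02627839, -0.05614566, -0.0196831 ]), 'grasp_force': 0.0, 'finger_gap': 1.0000606179155689}
side {'fx': 455.5162, 'fy': 455.5162, 'cx': 254.589, 'cy': 191.8102, 'distortion': [-0.0145, 0.0, 0.0, 0.0, 0.0], 'R': [[-0.9973, -0.0736, 0.0024], [-0.0531, 0.6956, -0.7165], [0.051, -0.7147, -0.6976]], 't': [0.5955, 0.083, 1.3605]}
top {'fx': 436.0577, 'fy': 436.0577, 'cx': 256.4439, 'cy': 190.0546, 'distortion': [-0.0768, 0.0, 0.0, 0.0, 0.0], 'R': [[-0.0157, -0.9998, 0.0115], [-0.9912, 0.014, -0.1313], [0.1311, -0.0134, -0.9913]], 't': [-0.0159, 0.576, 1.2494]}
```

View pics/top0.png

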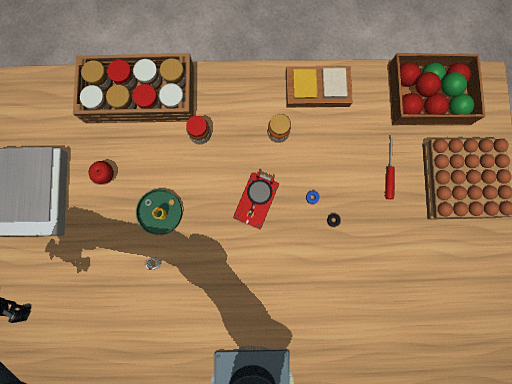

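View pics/side0.png

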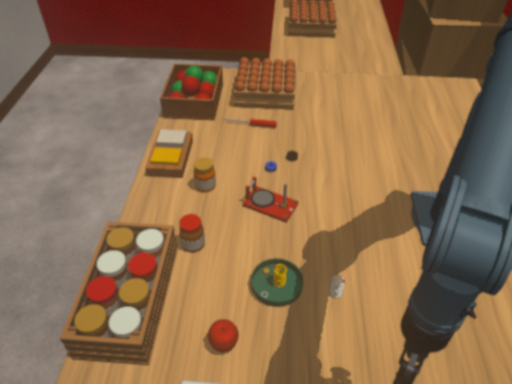

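The top view shows the tin and spring at about (160,211), the press at (257,200) with its rod foot near (249,213), the black collar at (334,220), and the white spring at (152,264). In the side view the spring is at (280,274), the rod at (285,196) and the collar at (292,155).

```bash
cat > h.py <<'E'
from cell import bot, vision
import cv2, numpy as np
def ray(m,px):
    K=np.array([[m['fx'],0,m['cx']],[0,m['fy'],m['cy']],[0,0,1]])
    R=np.array(m['R']);t=np.array(m['t'])
    u=cv2.undistortPoints(np.array([[px]],float),K,np.array(m['distortion'],float)).ravel()
    d=R.T@np.array([u[0],u[1],1]); return -R.T@t, d/np.linalg.norm(d)
def onz(m,px,z):
    o,d=ray(m,px); return o+d*(z-o[2])/d[2]
def tri(m1,p1,m2,p2):
    o1,d1=ray(m1,p1);o2,d2=ray(m2,p2)
    s=np.linalg.lstsq(np.c_[d1,-d2],o2-o1,rcond=None)[0]
    a,b=o1+s[0]*d1,o2+s[1]*d2
    return (a+b)/2,np.linalg.norm(a-b)
def proj(m,X):
    K=np.array([[m['fx'],0,m['cx']],[0,m['fy'],m['cy']],[0,0,1]])
    return cv2.projectPoints(np.array([X],float),cv2.Rodrigues(np.array(m['R'],float))[0],np.array(m['t'],float),K,np.array(m['distortion'],float))[0].ravel()
def rel(p,yaw=None):
    """shift in tool axes to world TCP p, and wz for yaw"""
    s=bot.get_state(); from scipy.spatial.transform import Rotation as Ro
    R=Ro.from_euler('xyz',s['tool_rot'],degrees=True)
    return R.inv().apply(np.array(p)-s['ee_pos'])
def blobs(mask,mn=8):
    n,l,st,c=cv2.connectedComponentsWithStats(mask.astype(np.uint8))
    return [(int(st[i,4]),np.round(c[i],1).tolist(),st[i,:4].tolist()) for i in range(1,n) if st[i,4]>=mn]
E
python3 - <<'E'
from h import *
np.set_printoptions(precision=4,suppress=True)
out=[]
M={n:vision.camera_model(n) for n in('top','side')}
for n,(x,y,w,h_) in (("top",(125,165,225,85)),("side",(225,140,100,170))):
    im=cv2.imread(f"pics/{n}0.png")
    hsv=cv2.cvtColor(im,cv2.COLOR_BGR2HSV); H,S,V=cv2.split(hsv)
    roi=np.zeros(H.shape,bool); roi[y:y+h_,x:x+w]=1
    for k,mk in dict(yellow=(H>20)&(H<34)&(S>170)&(V>120),green=(H>55)&(H<90)&(S>80),black=(V<50),red=((H<6)|(H>174))&(S>170)&(V>80)).items():
        print(n,k,blobs(mk&roi))
im=cv2.imread("pics/top0.png")
c=np.vstack([np.hstack([cv2.resize(im[183:238,130:190],(390,358),interpolation=2),cv2.resize(im[165:232,225:290],(390,402),interpolation=2)[:358]])])
cv2.imwrite("pics/c1.png",c)
T=M['top']
print('tin',onz(T,(160,211),.028),'collar',onz(T,(334,219.5),.018),'press',onz(T,(257,200),.015))
E
```

```text
top yellow [(56, [159.0, 213.6], [153, 208, 12, 11])]
top green [(1347, [158.8, 212.0], [136, 190, 46, 44]), (13, [159.2, 213.8], [158, 212, 4, 5])]
top black [(103, [259.0, 191.3], [247, 180, 25, 24]), (85, [141.9, 213.4], [137, 192, 17, 42]), (22, [179.5, 217.0], [175, 207, 7, 21]), (8, [160.1, 212.6], [159, 211, 3, 5]), (104, [333.1, 219.8], [327, 214, 13, 13])]
top red [(846, [254.1, 204.5], [233, 172, 46, 57])]
side yellow [(208, [280.2, 274.4], [274, 264, 13, 23])]
side green []
side black []
side red [(57, [277.8, 198.5], [274, 194, 9, 10]), (266, [278.9, 209.4], [258, 199, 38, 20]), (19, [247.4, 201.8], [245, 200, 6, 5])]
tin [0.5185 0.262  0.028 ] collar [ 0.4863 -0.255   0.018 ] press [ 0.5486 -0.026   0.015 ]
```

View pics/c1.png

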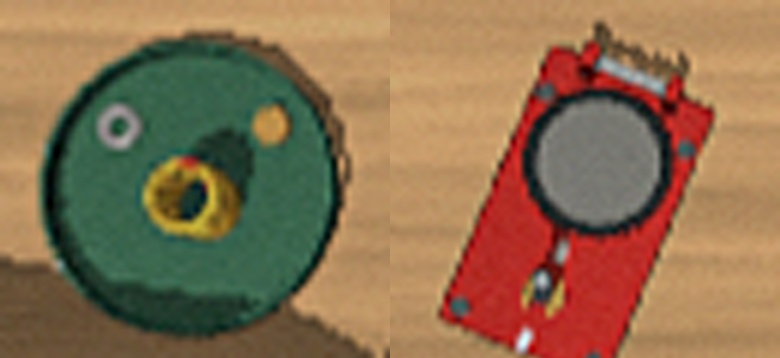

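The crop shows the spring top ring at about (158.8,213.3) with its red end at (159.2,208). The white slot lines are at (253.7,206.7) and (247.5,221.7), and the seat and rod at about (250.5,214).

```bash
python3 - <<'E'
from h import *
np.set_printoptions(precision=4,suppress=True)
T,S,W=[vision.camera_model(n) for n in('top','side','wrist')]
print('spring',onz(T,(158.8,213.3),.064),'red',onz(T,(159.2,208),.064), tri(T,(158.8,213.3),S,(280.3,267)))
a,b=onz(T,(253.7,206.7),.015),onz(T,(247.5,221.7),.015)
d=a-b;print('seat',(a+b)/2,np.linalg.norm(d),np.degrees(np.arctan2(d[1],d[0])))
print('collar',onz(T,(333.1,219.8),.018),'tin',onz(T,(159,212),.028))
s=bot.get_state();from scipy.spatial.transform import Rotation as Ro
R=Ro.from_euler('xyz',s['tool_rot'],degrees=True)
o=-np.array(W['R']).T@W['t'];print('cam in tool',R.inv().apply(o-s['ee_pos']),R.inv().as_matrix()@np.array(W['R']).T, W['fx'],W['cx'],W['cy'])
p=onz(T,(158.8,213.3),.064);print('shift to above spring',rel([p[0],p[1],.2]))
E
```

```text
spring [0.5088 0.2578 0.064 ] red [0.5241 0.2569 0.064 ] (array([0.5108, 0.2583, 0.0611]), np.float64(0.0035703758076499614))
seat [ 0.5063 -0.0062  0.015 ] 0.048505732009629536 -23.22623352046941
collar [ 0.4855 -0.2522  0.018 ] tin [0.5156 0.2649 0.028 ]
cam in tool [ 0.0802 -0.0003 -0.1421] [[-0.0008 -0.9502 -0.3117]
 [ 1.     -0.0004 -0.0013]
 [ 0.0011 -0.3117  0.9502]] 280.62292200414896 254.01640053491568 191.43967260683078
shift to above spring [-0.342  -0.1929  0.0308]
```

jog_arm --plan '[{"hand":0.0854,"tx":-0.342,"ty":-0.193,"tz":0.02,"wz":37},{"tx":-0.342,"ty":-0.193,"tz":0.02,"wz":37},{"tx":-0.342,"ty":-0.193,"tz":0.02,"wz":37},{"tx":-0.342,"ty":-0.193,"tz":0.02,"wz":37},{"tx":-0.342,"ty":-0.193,"tz":0.02,"wz":37},{"tx":-0.342,"ty":-0.193,"tz":0.02,"wz":37},{"tx":-0.342,"ty":-0.193,"tz":0.02,"wz":37},{"tx":-0.342,"ty":-0.193,"tz":0.02,"wz":37},{"tx":-0.342,"ty":-0.193,"tz":0.02,"wz":37},{"tx":-0.342,"ty":-0.193,"tz":0.02,"wz":37},{"tx":-0.342,"ty":-0.193,"tz":0.02,"wz":37},{"tx":-0.342,"ty":-0.193,"tz":0.02,"wz":37}]'

```text
schema error: expected keys hand, tx, ty, tz, wx, wy, wz
```

```bash
python3 - <<'E'
from h import *
print(bot.get_state()['joints'])
im=vision.snapshot('wrist'); cv2.imwrite('pics/w1.png',im)
cv2.imwrite('pics/w1b.png',cv2.resize(im,(800,600),interpolation=2))
H,S,V=cv2.split(cv2.cvtColor(im,cv2.COLOR_BGR2HSV))
print(blobs((H>20)&(H<34)&(S>150)&(V>100),30),blobs(((H<6)|(H>174))&(S>150)&(V>80)))
E
```

```text
[-67.5051254   30.77444369  -0.25582471  88.16556686   0.14765966
  61.15010985  -4.07962885]
[] []
```

View pics/w1b.png

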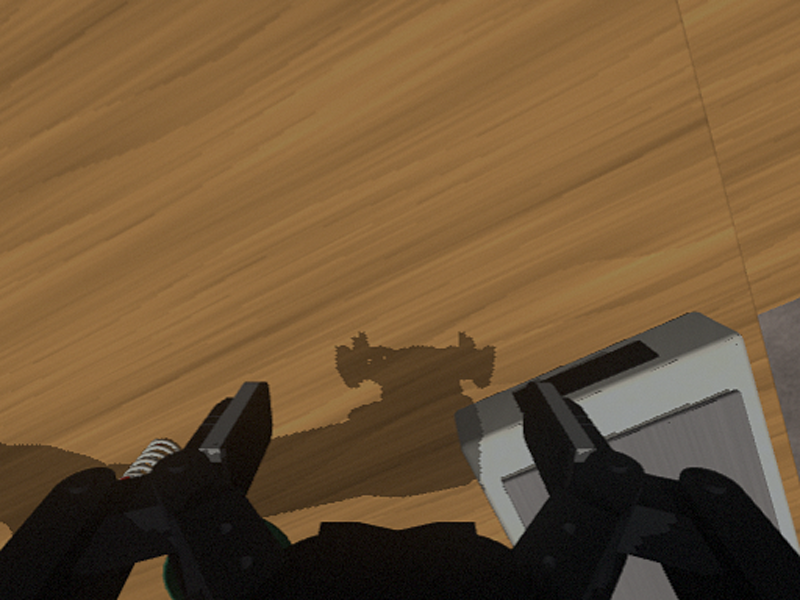

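The picture shows only bare bench and the open fingers: the move was refused because every key is required. I'm repeating it with full rows.

jog_arm --plan '[{"hand":0.0854,"tx":-0.342,"ty":-0.193,"tz":0.02,"wx":0,"wy":0,"wz":37},{"hand":0.0854,"tx":-0.342,"ty":-0.193,"tz":0.02,"wx":0,"wy":0,"wz":37},{"hand":0.0854,"tx":-0.342,"ty":-0.193,"tz":0.02,"wx":0,"wy":0,"wz":37},{"hand":0.0854,"tx":-0.342,"ty":-0.193,"tz":0.02,"wx":0,"wy":0,"wz":37},{"hand":0.0854,"tx":-0.342,"ty":-0.193,"tz":0.02,"wx":0,"wy":0,"wz":37},{"hand":0.0854,"tx":-0.342,"ty":-0.193,"tz":0.02,"wx":0,"wy":0,"wz":37},{"hand":0.0854,"tx":-0.342,"ty":-0.193,"tz":0.02,"wx":0,"wy":0,"wz":37},{"hand":0.0854,"tx":-0.342,"ty":-0.193,"tz":0.02,"wx":0,"wy":0,"wz":37},{"hand":0.0854,"tx":-0.342,"ty":-0.193,"tz":0.02,"wx":0,"wy":0,"wz":37},{"hand":0.0854,"tx":-0.342,"ty":-0.193,"tz":0.02,"wx":0,"wy":0,"wz":37},{"hand":0.0854,"tx":-0.342,"ty":-0.193,"tz":0.02,"wx":0,"wy":0,"wz":37},{"hand":0.0854,"tx":-0.342,"ty":-0.193,"tz":0.02,"wx":0,"wy":0,"wz":37}]'

```text
time: 1.35
ee_pos: [0.508, 0.26, 0.2112]
tool_rot: [-180.0, -0.0, 116.9]
wrist_force: [-0.2, -0.4, -0.2]
finger_gap: 1.003
grasp_force: 0.0
```

```bash
python3 - <<'E'
from h import *
s=bot.get_state();print(s['joints'],s['ee_pos'],s['tool_rot'])
im=vision.snapshot('wrist'); cv2.imwrite('pics/w2.png',im)
cv2.imwrite('pics/w2b.png',cv2.resize(im[80:320,96:416],(800,600),interpolation=2))
H,S,V=cv2.split(cv2.cvtColor(im,cv2.COLOR_BGR2HSV))
print(blobs((H>20)&(H<34)&(S>150)&(V>100),30),blobs(((H<6)|(H>174))&(S>150)&(V>80)))
print(vision.camera_model('wrist'))
E
```

```text
[-41.2962136   24.5596122   12.68721552 102.18114686  -6.53374591
  53.98023787   1.0072821 ] [0.50804987 0.25999743 0.21119846] [-1.79985772e+02 -4.23445611e-02  1.16877369e+02]
[(627, [257.9, 170.9], [243, 152, 31, 39])] [(3944, [450.3, 70.0], [412, 36, 76, 70]), (30, [123.7, 84.8], [121, 81, 7, 9]), (11, [264.4, 168.4], [263, 167, 4, 4]), (26, [268.1, 184.6], [265, 181, 7, 8]), (858, [194.0, 319.9], [157, 307, 71, 27]), (206, [179.3, 337.5], [172, 329, 18, 22]), (300, [406.8, 364.1], [395, 355, 27, 19])]
{'fx': 280.62292200414896, 'fy': 280.62292200414896, 'cx': 254.01640053491568, 'cy': 191.43967260683078, 'distortion': array([0.00223401, 0.        , 0.        , 0.        , 0.        ]), 'R': array([[ 0.89240604,  0.45123181, -0.0011412 ],
       [ 0.42905796, -0.84776407,  0.31177771],
       [ 0.13971656, -0.27872195, -0.95015439]]), 't': array([-0.56994286, -0.03205377,  0.36211451])}
```

View pics/w2b.png

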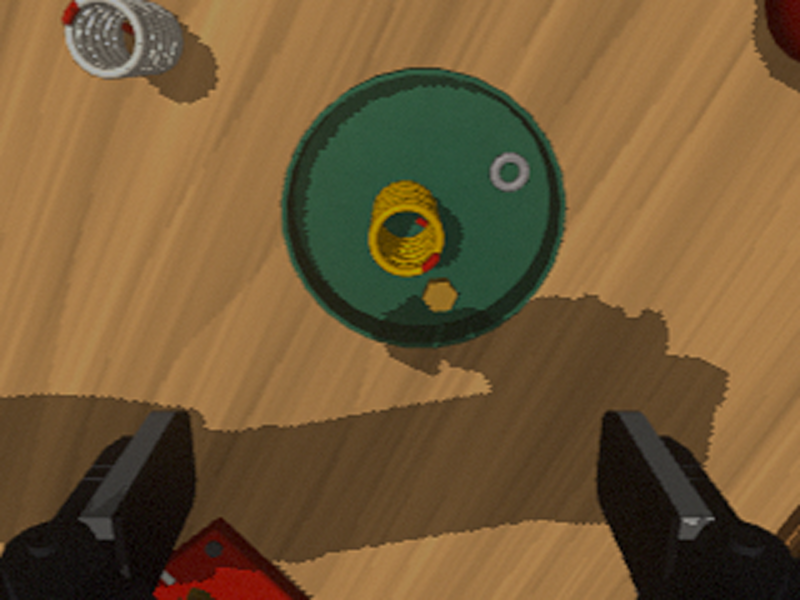

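The wrist view shows the yellow spring's top ring centred at (258.8,175.6) with the red end at (268,184.6). The red tang is visible inside at (264.4,168.4), and the tin is around it.

```bash
python3 - <<'E'
from h import *
np.set_printoptions(precision=4,suppress=True)
W=vision.camera_model('wrist')
c=onz(W,(258.8,175.6),.063); r=onz(W,(268.1,184.6),.062); t=onz(W,(264.4,168.4),.007)
a=lambda d:np.degrees(np.arctan2(d[1],d[0]))
print(c,r,t,np.linalg.norm((r-c)[:2]),a(r-c),np.linalg.norm((t-c)[:2]),a(t-c))
print('left/right',onz(W,(243.2,175.6),.063),onz(W,(274.4,175.6),.063))
print(rel([c[0],c[1],.034]))
# tin centre check
print('tin', (onz(W,(96+282/2.5,80+205/2.5),.028)+onz(W,(96+565/2.5,80+205/2.5),.028))/2)
E
```

```text
[0.511 0.264 0.063] [0.5247 0.2593 0.062 ] [0.5206 0.2626 0.007 ] 0.014495536685382247 -18.718522056057598 0.009686035549478349 -7.949158532785221
left/right [0.4961 0.2564 0.063 ] [0.5259 0.2715 0.063 ]
[0.0023 0.0044 0.1772]
tin [0.5151 0.2741 0.028 ]
```

jog_arm --force 50 --plan '[{"hand":0.065,"tx":0.002,"ty":0.004,"tz":0.05,"wx":0,"wy":0,"wz":0},{"hand":0.065,"tx":0.002,"ty":0.004,"tz":0.1,"wx":0,"wy":0,"wz":0},{"hand":0.065,"tx":0.002,"ty":0.004,"tz":0.13,"wx":0,"wy":0,"wz":0},{"hand":0.065,"tx":0.002,"ty":0.004,"tz":0.155,"wx":0,"wy":0,"wz":0},{"hand":0.065,"tx":0.002,"ty":0.004,"tz":0.178,"wx":0,"wy":0,"wz":0},{"hand":0.065,"tx":0.002,"ty":0.004,"tz":0.178,"wx":0,"wy":0,"wz":0},{"hand":0.065,"tx":0.002,"ty":0.004,"tz":0.178,"wx":0,"wy":0,"wz":0},{"hand":0.02,"tx":0.002,"ty":0.004,"tz":0.178,"wx":0,"wy":0,"wz":0},{"hand":0.02,"tx":0.002,"ty":0.004,"tz":0.178,"wx":0,"wy":0,"wz":0},{"hand":0.02,"tx":0.002,"ty":0.004,"tz":0.178,"wx":0,"wy":0,"wz":0},{"hand":0.02,"tx":0.002,"ty":0.004,"tz":0.178,"wx":0,"wy":0,"wz":0},{"hand":0.02,"tx":0.002,"ty":0.004,"tz":0.178,"wx":0,"wy":0,"wz":0}]'

```text
time: 2.6
ee_pos: [0.5126, 0.2625, 0.0348]
tool_rot: [179.9, -0.0, 116.7]
wrist_force: [-0.8, -0.0, 5.9]
finger_gap: 0.373
grasp_force: 49.1
```

```bash
python3 - <<'E'
from h import *
s=bot.get_state();print(s['ee_pos'],s['tool_rot'],s['finger_gap']*85.4,s['grasp_force'],s['wrist_force'])
W=vision.camera_model('wrist')
im=vision.snapshot('wrist'); cv2.imwrite('pics/w3.png',im)
H,S,V=cv2.split(cv2.cvtColor(im,cv2.COLOR_BGR2HSV))
print(blobs((H>20)&(H<34)&(S>150)&(V>100),30),blobs(((H<6)|(H>174))&(S>150)&(V>80)))
E
```

```text
[0.51258669 0.26251362 0.03484632] [ 1.79863442e+02 -2.39200331e-02  1.16715868e+02] 31.890104438967413 49.09032538533211 [-0.77897438 -0.02386322  5.85598505]
[(3682, [252.0, 246.8], [222, 201, 65, 99])] [(22, [23.2, 82.1], [21, 79, 6, 7]), (101, [275.6, 290.2], [268, 283, 16, 15])]
```

jog_arm --plan '[{"hand":0.02,"tx":0,"ty":0,"tz":-0.03,"wx":0,"wy":0,"wz":0},{"hand":0.02,"tx":0,"ty":0,"tz":-0.08,"wx":0,"wy":0,"wz":0},{"hand":0.02,"tx":0,"ty":0,"tz":-0.13,"wx":0,"wy":0,"wz":0},{"hand":0.02,"tx":-0.03,"ty":-0.014,"tz":-0.14,"wx":0,"wy":0,"wz":2},{"hand":0.02,"tx":-0.07,"ty":-0.033,"tz":-0.14,"wx":0,"wy":0,"wz":4},{"hand":0.02,"tx":-0.11,"ty":-0.052,"tz":-0.14,"wx":0,"wy":0,"wz":6},{"hand":0.02,"tx":-0.15,"ty":-0.071,"tz":-0.14,"wx":0,"wy":0,"wz":8},{"hand":0.02,"tx":-0.19,"ty":-0.09,"tz":-0.14,"wx":0,"wy":0,"wz":10},{"hand":0.02,"tx":-0.23,"ty":-0.109,"tz":-0.14,"wx":0,"wy":0,"wz":12},{"hand":0.02,"tx":-0.27,"ty":-0.128,"tz":-0.14,"wx":0,"wy":0,"wz":14},{"hand":0.02,"tx":-0.305,"ty":-0.145,"tz":-0.14,"wx":0,"wy":0,"wz":15},{"hand":0.02,"tx":-0.305,"ty":-0.145,"tz":-0.14,"wx":0,"wy":0,"wz":15}]'

```text
time: 3.85
ee_pos: [0.5189, -0.0827, 0.1744]
tool_rot: [179.9, 0.2, 101.2]
wrist_force: [0.4, -0.4, -0.1]
finger_gap: 0.377
grasp_force: 49.8
```

jog_arm --plan '[{"hand":0.02,"tx":0,"ty":0,"tz":0,"wx":0,"wy":0,"wz":0},{"hand":0.02,"tx":0,"ty":0,"tz":0,"wx":0,"wy":0,"wz":0},{"hand":0.02,"tx":0,"ty":0,"tz":0,"wx":0,"wy":0,"wz":0}]'

```text
time: 4.15
ee_pos: [0.5195, -0.074, 0.1734]
tool_rot: [180.0, -0.0, 101.9]
wrist_force: [0.1, 0.3, -0.8]
finger_gap: 0.379
grasp_force: 49.8
```

```bash
python3 - <<'E'
from h import *
s=bot.get_state();print(s['ee_pos'],s['tool_rot'],s['finger_gap']*85.4,s['grasp_force'],s['wrist_force'])
W=vision.camera_model('wrist')
im=vision.snapshot('wrist'); cv2.imwrite('pics/w4.png',im)
for n in('top','side'): cv2.imwrite(f'pics/{n}4.png',vision.snapshot(n))
cv2.imwrite('pics/w4b.png',cv2.resize(im[10:310,56:456],(800,600),interpolation=2))
H,S,V=cv2.split(cv2.cvtColor(im,cv2.COLOR_BGR2HSV))
print(blobs((H>20)&(H<34)&(S>150)&(V>100),30))
print([np.round(proj(W,(.5063,-.0062,z)),1) for z in (.015,.11)])
E
```

```text
[ 0.51948877 -0.07397328  0.17339359] [ 1.79979933e+02 -4.15237319e-02  1.01873925e+02] 32.38018385174134 49.83625754714012 [ 0.05401565  0.29167346 -0.82306309]
[(1275, [253.2, 224.6], [225, 202, 59, 50]), (1906, [252.2, 267.5], [222, 240, 65, 61]), (68, [508.7, 341.4], [504, 333, 8, 15])]
[array([255.6, 110.2]), array([256.2, 115.2])]
```

View pics/w4b.png

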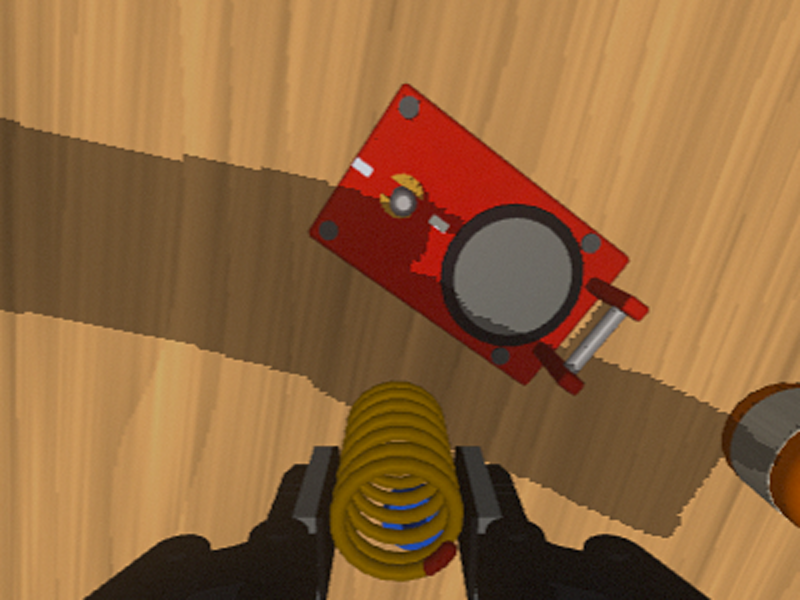

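The wrist view shows the rod tip at (257.2,111), the slot lines at (237,93.5) and (275.5,122), the spring held upright with its top ring spanning rows 239–300 and columns 222–287, and its lower end's far edge at row 202.

```bash
python3 - <<'E'
from h import *
np.set_printoptions(precision=4,suppress=True)
W=vision.camera_model('wrist');T=vision.camera_model('top');S=vision.camera_model('side')
s=bot.get_state();from scipy.spatial.transform import Rotation as Ro
R=Ro.from_euler('xyz',s['tool_rot'],degrees=True)
tl=lambda p:R.inv().apply(p-s['ee_pos'])
tip=onz(W,(257.25,111),.11);a,b=onz(W,(275.5,122),.015),onz(W,(237,93.5),.015);d=a-b
print('tip',tip,'seat',(a+b)/2,np.linalg.norm(d),'ang',np.degrees(np.arctan2(d[1],d[0])))
print('top: near/far',tl(onz(W,(254.5,300),.2006)),tl(onz(W,(254.5,239.5),.2006)),'L/R',tl(onz(W,(222,268),.2006)),tl(onz(W,(287,268),.2006)))
print('bottom far',tl(onz(W,(254,201.5),.1446)), tl(onz(W,(224.8,222),.1446)),tl(onz(W,(284,222),.1446)))
r=onz(W,(275,288.5),.2015); t=tl(r);print('red end',t)
E
```

```text
tip [ 0.5064 -0.004   0.11  ] seat [ 0.5068 -0.0046  0.015 ] 0.04850816028786774 ang -23.531524211842193
top: near/far [-0.0143 -0.0002 -0.0273] [ 0.019  -0.0002 -0.0273] L/R [ 0.0039 -0.0156 -0.0273] [ 0.0039  0.0152 -0.0273]
bottom far [ 0.0168 -0.0005  0.0287] [ 0.0023 -0.0199  0.0287] [0.0023 0.0194 0.0287]
red end [-0.0069  0.0097 -0.0282]
```

jog_arm --plan '[{"hand":0.02,"tx":0.04,"ty":0.001,"tz":0,"wx":0,"wy":0,"wz":0},{"hand":0.02,"tx":0.07,"ty":0.0015,"tz":0,"wx":0,"wy":0,"wz":0},{"hand":0.02,"tx":0.07,"ty":0.0015,"tz":0.02,"wx":0,"wy":0,"wz":0},{"hand":0.02,"tx":0.07,"ty":0.0015,"tz":0.026,"wx":0,"wy":0,"wz":0},{"hand":0.02,"tx":0.07,"ty":0.0015,"tz":0.026,"wx":0,"wy":0,"wz":0},{"hand":0.02,"tx":0.07,"ty":0.0015,"tz":0.026,"wx":0,"wy":0,"wz":0},{"hand":0.02,"tx":0.07,"ty":0.0015,"tz":0.026,"wx":0,"wy":0,"wz":0}]'

```text
time: 5.0
ee_pos: [0.5071, -0.0076, 0.1479]
tool_rot: [179.9, 0.0, 101.6]
wrist_force: [-0.4, 0.0, -0.6]
finger_gap: 0.371
grasp_force: 49.8
```

```bash
python3 - <<'E'
from h import *
np.set_printoptions(precision=4,suppress=True)
s=bot.get_state();print(s['ee_pos'],s['tool_rot'],s['wrist_force'],rel([.5066,-.0056,.1]))
im=vision.snapshot('wrist'); cv2.imwrite('pics/w5.png',im)
t=vision.snapshot('top');sd=vision.snapshot('side')
a=cv2.resize(im[190:310,194:314],(400,400),interpolation=2)
b=cv2.resize(sd[150:230,245:325],(400,400),interpolation=2)
cv2.imwrite('pics/c5.png',np.hstack([a,b]))
E
```

```text
[ 0.5071 -0.0076  0.1479] [179.9427   0.0228 101.6444] [-0.4248  0.0233 -0.6332] [ 0.0021 -0.0001  0.0479]
```

View pics/c5.png

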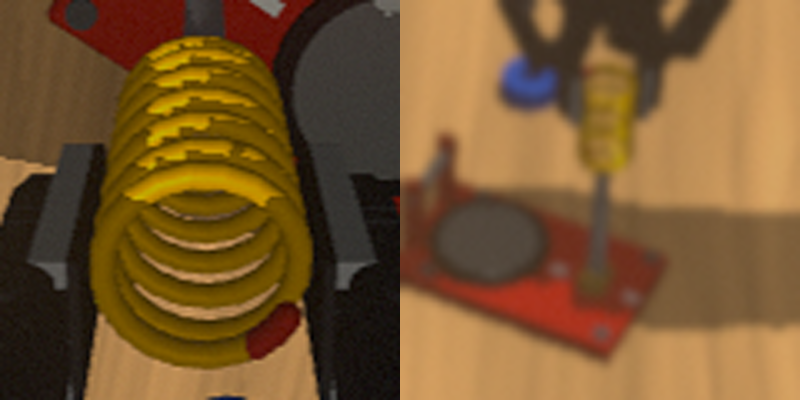

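The left crop shows the spring upright in the fingers. The right crop (side view) shows the spring right above the rod, with the rod line (593,275)→(602,175) running into the spring's middle at 607. I'm correcting by 2 mm and lowering.

jog_arm --plan '[{"hand":0.02,"tx":0.002,"ty":0,"tz":0,"wx":0,"wy":0,"wz":0},{"hand":0.02,"tx":0.002,"ty":0,"tz":0.004,"wx":0,"wy":0,"wz":0},{"hand":0.02,"tx":0.002,"ty":0,"tz":0.008,"wx":0,"wy":0,"wz":0},{"hand":0.02,"tx":0.002,"ty":0,"tz":0.012,"wx":0,"wy":0,"wz":0},{"hand":0.02,"tx":0.002,"ty":0,"tz":0.016,"wx":0,"wy":0,"wz":0},{"hand":0.02,"tx":0.002,"ty":0,"tz":0.016,"wx":0,"wy":0,"wz":0}]'

```text
time: 5.75
ee_pos: [0.5056, -0.005, 0.1306]
tool_rot: [-179.9, -0.0, 101.7]
wrist_force: [-0.7, 0.2, 0.3]
finger_gap: 0.374
grasp_force: 49.8
```

jog_arm --plan '[{"hand":0.02,"tx":0,"ty":0,"tz":0.012,"wx":0,"wy":0,"wz":0},{"hand":0.02,"tx":0,"ty":0,"tz":0.024,"wx":0,"wy":0,"wz":0},{"hand":0.02,"tx":0,"ty":0,"tz":0.036,"wx":0,"wy":0,"wz":0},{"hand":0.02,"tx":0,"ty":0,"tz":0.048,"wx":0,"wy":0,"wz":0},{"hand":0.02,"tx":0,"ty":0,"tz":0.058,"wx":0,"wy":0,"wz":0},{"hand":0.02,"tx":0,"ty":0,"tz":0.062,"wx":0,"wy":0,"wz":0},{"hand":0.02,"tx":0,"ty":0,"tz":0.062,"wx":0,"wy":0,"wz":0}]'

```text
time: 6.45
ee_pos: [0.5057, -0.005, 0.0686]
tool_rot: [-179.9, -0.0, 101.7]
wrist_force: [-0.4, -0.0, -0.5]
finger_gap: 0.379
grasp_force: 49.8
```

jog_arm --plan '[{"hand":0.02,"tx":0,"ty":0,"tz":0.004,"wx":0,"wy":0,"wz":0},{"hand":0.02,"tx":0,"ty":0,"tz":0.008,"wx":0,"wy":0,"wz":0},{"hand":0.02,"tx":0,"ty":0,"tz":0.01,"wx":0,"wy":0,"wz":0},{"hand":0.02,"tx":0,"ty":0,"tz":0.012,"wx":0,"wy":0,"wz":0},{"hand":0.02,"tx":0,"ty":0,"tz":0.013,"wx":0,"wy":0,"wz":0},{"hand":0.02,"tx":0,"ty":0,"tz":0.013,"wx":0,"wy":0,"wz":0}]'

```text
time: 7.05
ee_pos: [0.5061, -0.0049, 0.0562]
tool_rot: [-180.0, -0.0, 101.7]
wrist_force: [0.6, 0.4, -0.8]
finger_gap: 0.375
grasp_force: 49.8
```

jog_arm --plan '[{"hand":0.02,"tx":0,"ty":0,"tz":0.003,"wx":0,"wy":0,"wz":0},{"hand":0.02,"tx":0,"ty":0,"tz":0.006,"wx":0,"wy":0,"wz":0},{"hand":0.02,"tx":0,"ty":0,"tz":0.008,"wx":0,"wy":0,"wz":0},{"hand":0.02,"tx":0,"ty":0,"tz":0.009,"wx":0,"wy":0,"wz":0},{"hand":0.02,"tx":0,"ty":0,"tz":0.009,"wx":0,"wy":0,"wz":0}]'

```text
time: 7.55
ee_pos: [0.506, -0.005, 0.0471]
tool_rot: [-180.0, 0.0, 101.7]
wrist_force: [-0.8, 0.0, -0.1]
finger_gap: 0.375
grasp_force: 49.8
```

jog_arm --plan '[{"hand":0.02,"tx":0,"ty":0,"tz":0.001,"wx":0,"wy":0,"wz":0},{"hand":0.02,"tx":0,"ty":0,"tz":0.002,"wx":0,"wy":0,"wz":0},{"hand":0.02,"tx":0,"ty":0,"tz":0.0025,"wx":0,"wy":0,"wz":0},{"hand":0.02,"tx":0,"ty":0,"tz":0.0025,"wx":0,"wy":0,"wz":0}]'

```text
time: 7.95
ee_pos: [0.5063, -0.005, 0.0458]
tool_rot: [180.0, -0.0, 101.7]
wrist_force: [-3.4, -0.8, 13.5]
finger_gap: 0.372
grasp_force: 51.2
```

jog_arm --plan '[{"hand":0.06,"tx":0,"ty":0,"tz":0.0,"wx":0,"wy":0,"wz":0},{"hand":0.06,"tx":0,"ty":0,"tz":0,"wx":0,"wy":0,"wz":0},{"hand":0.06,"tx":0,"ty":0,"tz":0,"wx":0,"wy":0,"wz":0},{"hand":0.06,"tx":0,"ty":0,"tz":-0.02,"wx":0,"wy":0,"wz":0},{"hand":0.06,"tx":0,"ty":0,"tz":-0.06,"wx":0,"wy":0,"wz":0},{"hand":0.06,"tx":0,"ty":0,"tz":-0.11,"wx":0,"wy":0,"wz":0},{"hand":0.06,"tx":-0.035,"ty":-0.01,"tz":-0.12,"wx":0,"wy":0,"wz":0},{"hand":0.06,"tx":-0.07,"ty":-0.02,"tz":-0.12,"wx":0,"wy":0,"wz":0},{"hand":0.06,"tx":-0.07,"ty":-0.02,"tz":-0.12,"wx":0,"wy":0,"wz":0},{"hand":0.06,"tx":-0.07,"ty":-0.02,"tz":-0.12,"wx":0,"wy":0,"wz":0},{"hand":0.06,"tx":-0.07,"ty":-0.02,"tz":-0.12,"wx":0,"wy":0,"wz":0}]'

```text
time: 9.05
ee_pos: [0.5006, -0.0764, 0.1644]
tool_rot: [-180.0, -0.0, 101.8]
wrist_force: [-0.2, -0.0, 0.0]
finger_gap: 0.701
grasp_force: 0.0
```

```bash
python3 - <<'E'
from h import *
np.set_printoptions(precision=4,suppress=True)
s=bot.get_state();print(s['joints'],s['ee_pos'],s['tool_rot'],s['wrist_force'])
W=vision.camera_model('wrist')
im=vision.snapshot('wrist'); cv2.imwrite('pics/w6.png',im)
sd=vision.snapshot('side')
H,S,V=cv2.split(cv2.cvtColor(im,cv2.COLOR_BGR2HSV))
print(blobs((H>20)&(H<34)&(S>150)&(V>100),30), [np.round(proj(W,(.5064,-.004,z)),0) for z in (.015,.075,.11)])
a=cv2.resize(im[60:180,194:314],(400,400),interpolation=2)
b=cv2.resize(sd[150:230,245:325],(400,400),interpolation=2)
cv2.imwrite('pics/c6.png',np.hstack([a,b]))
E
```

```text
[-12.8295  22.9742  20.4283 113.9336 -11.1541  44.9929  25.8265] [ 0.5006 -0.0764  0.1644] [-179.965    -0.044   101.7837] [-0.1512 -0.0209  0.04  ]
[(566, [278.4, 110.4], [258, 91, 41, 42])] [array([275., 110.]), array([280., 113.]), array([285., 115.])]
```

View pics/c6.png

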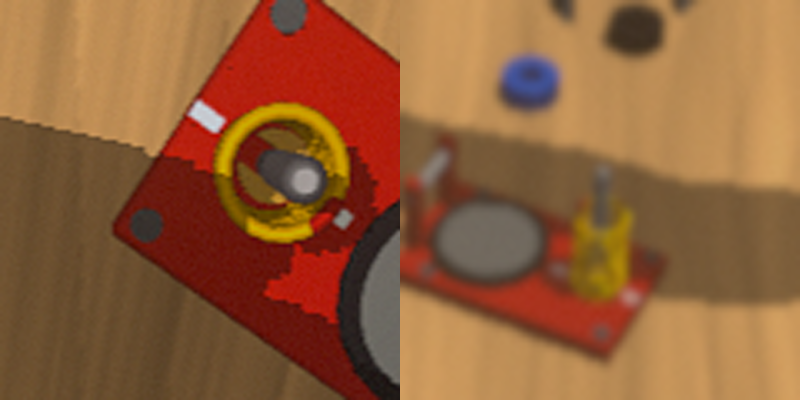

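The spring is fully home: it stands centred on the rod down to the plate, with the red end beside the slot line and the rod tip at wrist pixel (286,114). Next is the collar.

jog_arm --plan '[{"hand":0.06,"tx":-0.045,"ty":-0.013,"tz":0,"wx":0,"wy":0,"wz":0},{"hand":0.06,"tx":-0.09,"ty":-0.027,"tz":0,"wx":0,"wy":0,"wz":0},{"hand":0.06,"tx":-0.135,"ty":-0.04,"tz":0,"wx":0,"wy":0,"wz":0},{"hand":0.06,"tx":-0.169,"ty":-0.05,"tz":0,"wx":0,"wy":0,"wz":0},{"hand":0.06,"tx":-0.169,"ty":-0.05,"tz":0,"wx":0,"wy":0,"wz":0},{"hand":0.06,"tx":-0.169,"ty":-0.05,"tz":0,"wx":0,"wy":0,"wz":0},{"hand":0.06,"tx":-0.169,"ty":-0.05,"tz":0,"wx":0,"wy":0,"wz":0}]'

```text
time: 9.85
ee_pos: [0.4866, -0.2512, 0.1644]
tool_rot: [-180.0, -0.1, 101.9]
wrist_force: [0.5, 0.4, 0.5]
finger_gap: 0.702
grasp_force: 0.0
```

```bash
python3 - <<'E'
from h import *
np.set_printoptions(precision=4,suppress=True)
s=bot.get_state();print(s['joints'],s['ee_pos'],s['tool_rot'])
W=vision.camera_model('wrist')
im=vision.snapshot('wrist'); cv2.imwrite('pics/w7.png',im)
g=im.max(2)
p=proj(W,(.4855,-.2522,.018));print(p)
for th in(45,60):
  mk=(g<th).astype(np.uint8); mk[int(p[1])+60:]=0
  cs,_=cv2.findContours(mk,cv2.RETR_CCOMP,cv2.CHAIN_APPROX_NONE)
  for c in cs:
    if len(c)>15:
      e=cv2.fitEllipse(c);print(th,len(c),np.round(e[0],1),np.round(e[1],1),cv2.boundingRect(c),onz(W,e[0],.018))
print([rel([*onz(W,e[0],.018)[:2],0])])
E
```

```text
[  5.7247  26.931   21.9313 108.104  -13.3359  47.5026  46.4364] [ 0.4866 -0.2512  0.1644] [-179.9868   -0.0763  101.8572]
[253.3853 178.8706]
45 191 [253.2 178.1] [33.4 34.6] (235, 159, 36, 37) [ 0.4852 -0.2514  0.018 ]
45 23 [250.1 188.1] [ 4.  10.6] (246, 186, 11, 6) [ 0.4841 -0.263   0.018 ]
45 20 [244.  185.5] [6.2 7.2] (241, 182, 8, 8) [ 0.4771 -0.2615  0.018 ]
45 36 [252.3 177. ] [11.3 14.5] (245, 171, 16, 13) [ 0.484  -0.2505  0.018 ]
45 33 [334.1 134.4] [7.6 9.5] (333, 129, 6, 12) [ 0.5561 -0.1896  0.018 ]
45 55 [320.4 137.2] [18.8 29.8] (310, 123, 8, 26) [ 0.5433 -0.1952  0.018 ]
45 135 [436.7   6.9] [ 7.8 40.5] (417, 0, 43, 18) [ 0.6126 -0.0637  0.018 ]
45 29 [440.6   5.7] [ 4.5 12.3] (435, 1, 12, 10) [ 0.6156 -0.0621  0.018 ]
45 78 [399.3   2.2] [ 5.4 40.2] (380, 0, 40, 6) [ 0.5788 -0.067   0.018 ]
60 24 [314.8 237. ] [ 0. 13.] (310, 237, 13, 1) [ 0.5683 -0.3052  0.018 ]
60 104 [252.5 177.4] [35.1 37. ] (235, 159, 36, 38) [ 0.4842 -0.2508  0.018 ]
60 34 [252.5 177.2] [10.7 14.4] (245, 172, 16, 12) [ 0.4842 -0.2506  0.018 ]
60 42 [331.5 135.9] [13.1 14.5] (326, 129, 14, 15) [ 0.554  -0.1916  0.018 ]
60 90 [337.  138.5] [44.  53.6] (310, 115, 26, 35) [ 0.5602 -0.193   0.018 ]
60 24 [392.4  15.8] [ 7.1 10.3] (389, 12, 6, 10) [ 0.5765 -0.0782  0.018 ]
60 92 [433.2   7. ] [11.7 45.1] (416, 0, 44, 19) [ 0.6096 -0.0644  0.018 ]
60 80 [399.3   2.4] [ 6.2 38.7] (380, 0, 40, 7) [ 0.5789 -0.0671  0.018 ]
60 107 [378.3  18.4] [ 4.2 82.5] (355, 0, 50, 41) [ 0.5649 -0.0827  0.018 ]
[array([0.1485, 0.1113, 0.1647])]
```

jog_arm --plan '[{"hand":0.055,"tx":0.001,"ty":-0.002,"tz":0.04,"wx":0,"wy":0,"wz":0},{"hand":0.055,"tx":0.001,"ty":-0.002,"tz":0.08,"wx":0,"wy":0,"wz":0},{"hand":0.055,"tx":0.001,"ty":-0.002,"tz":0.12,"wx":0,"wy":0,"wz":0},{"hand":0.055,"tx":0.001,"ty":-0.002,"tz":0.14,"wx":0,"wy":0,"wz":0},{"hand":0.055,"tx":0.001,"ty":-0.002,"tz":0.15,"wx":0,"wy":0,"wz":0},{"hand":0.055,"tx":0.001,"ty":-0.002,"tz":0.157,"wx":0,"wy":0,"wz":0},{"hand":0.055,"tx":0.001,"ty":-0.002,"tz":0.16,"wx":0,"wy":0,"wz":0},{"hand":0.055,"tx":0.001,"ty":-0.002,"tz":0.16,"wx":0,"wy":0,"wz":0},{"hand":0.055,"tx":0.001,"ty":-0.002,"tz":0.16,"wx":0,"wy":0,"wz":0}]'

```text
time: 10.8
ee_pos: [0.4847, -0.2529, 0.0057]
tool_rot: [179.9, 0.1, 101.7]
wrist_force: [-0.8, 0.1, -0.1]
finger_gap: 0.646
grasp_force: 0.0
```

jog_arm --force 40 --plan '[{"hand":0.055,"tx":0.001,"ty":0,"tz":0.003,"wx":0,"wy":0,"wz":0},{"hand":0.055,"tx":0.001,"ty":0,"tz":0.004,"wx":0,"wy":0,"wz":0},{"hand":0.03,"tx":0.001,"ty":0,"tz":0.004,"wx":0,"wy":0,"wz":0},{"hand":0.03,"tx":0.001,"ty":0,"tz":0.004,"wx":0,"wy":0,"wz":0},{"hand":0.03,"tx":0.001,"ty":0,"tz":0.004,"wx":0,"wy":0,"wz":0},{"hand":0.03,"tx":0.001,"ty":0,"tz":0.004,"wx":0,"wy":0,"wz":0},{"hand":0.03,"tx":0.001,"ty":0,"tz":0.004,"wx":0,"wy":0,"wz":0}]'

```text
time: 11.5
ee_pos: [0.4837, -0.2516, 0.0012]
tool_rot: [180.0, -0.0, 101.7]
wrist_force: [-1.3, 1.9, 5.0]
finger_gap: 0.457
grasp_force: 39.7
```

jog_arm --plan '[{"hand":0.03,"tx":0,"ty":0,"tz":-0.02,"wx":0,"wy":0,"wz":0},{"hand":0.03,"tx":0,"ty":0,"tz":-0.06,"wx":0,"wy":0,"wz":0},{"hand":0.03,"tx":0,"ty":0,"tz":-0.11,"wx":0,"wy":0,"wz":0},{"hand":0.03,"tx":0.02,"ty":0.009,"tz":-0.14,"wx":0,"wy":0,"wz":0},{"hand":0.03,"tx":0.06,"ty":0.026,"tz":-0.14,"wx":0,"wy":0,"wz":0},{"hand":0.03,"tx":0.1,"ty":0.043,"tz":-0.14,"wx":0,"wy":0,"wz":0},{"hand":0.03,"tx":0.14,"ty":0.06,"tz":-0.14,"wx":0,"wy":0,"wz":0},{"hand":0.03,"tx":0.168,"ty":0.0725,"tz":-0.14,"wx":0,"wy":0,"wz":0},{"hand":0.03,"tx":0.168,"ty":0.0725,"tz":-0.14,"wx":0,"wy":0,"wz":0},{"hand":0.03,"tx":0.168,"ty":0.0725,"tz":-0.14,"wx":0,"wy":0,"wz":0},{"hand":0.03,"tx":0.168,"ty":0.0725,"tz":-0.14,"wx":0,"wy":0,"wz":0},{"hand":0.03,"tx":0.168,"ty":0.0725,"tz":-0.14,"wx":0,"wy":0,"wz":0}]'

```text
time: 12.7
ee_pos: [0.5203, -0.0741, 0.1408]
tool_rot: [-180.0, 0.0, 101.6]
wrist_force: [-0.4, 0.7, -0.0]
finger_gap: 0.453
grasp_force: 40.4
```

```bash
python3 - <<'E'
from h import *
np.set_printoptions(precision=4,suppress=True)
s=bot.get_state();print(s['ee_pos'],s['tool_rot'],s['finger_gap'])
im=vision.snapshot('wrist'); cv2.imwrite('pics/w8.png',im)
cv2.imwrite('pics/w8b.png',cv2.resize(im[70:310,134:374],(600,600),interpolation=2))
E
```

```text
[ 0.5203 -0.0741  0.1408] [-179.987     0.0361  101.5653] 0.4531756052076245
```

View pics/w8b.png

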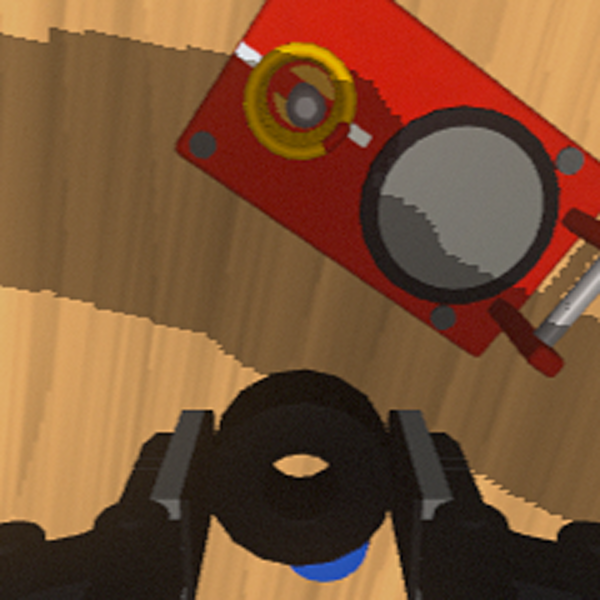

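The view shows the rod tip at (256.4,112), the spring still home, and the collar held level with its far lower edge at row 218 and near upper edge at row 296.4, columns 220–290.

```bash
python3 - <<'E'
from h import *
np.set_printoptions(precision=4,suppress=True)
s=bot.get_state();from scipy.spatial.transform import Rotation as Ro
R=Ro.from_euler('xyz',s['tool_rot'],degrees=True)
tl=lambda p:R.inv().apply(p-s['ee_pos'])
W=vision.camera_model('wrist')
im=cv2.imread('pics/w8.png');print(im.max(2)[210:300:2,255])
print('near',tl(onz(W,(255.2,296.4),.1576))[:2],'far',tl(onz(W,(255.2,218),.1396))[:2])
tip=onz(W,(256.4,112),.11);print('tip',tip,tl(tip))
# bore lens: lower edge = top rim near?; upper edge= bottom rim far
print('lens',tl(onz(W,(254.4,251.5),.1396))[:2],tl(onz(W,(254.4,261.2),.1576))[:2])
E
```

```text
[122 126 129 131  22  28  29  28  24  29  27  33  31  29  33  32  32  28
  31  29  22 216 200 196 195 124  27  24  22  29  31  24  30  31  37  37
  36  34  33  32  35  39  38 123 181]
near [-0.0206  0.0002] far [0.0172 0.0002]
tip [ 0.5067 -0.0026  0.11  ] [0.0726 0.001  0.0308]
lens [-0.0039 -0.0002] [ 0.001  -0.0002]
```

jog_arm --plan '[{"hand":0.03,"tx":0.04,"ty":0.0005,"tz":0,"wx":0,"wy":0,"wz":0},{"hand":0.03,"tx":0.074,"ty":0.0007,"tz":0,"wx":0,"wy":0,"wz":0},{"hand":0.03,"tx":0.074,"ty":0.0007,"tz":0.01,"wx":0,"wy":0,"wz":0},{"hand":0.03,"tx":0.074,"ty":0.0007,"tz":0.02,"wx":0,"wy":0,"wz":0},{"hand":0.03,"tx":0.074,"ty":0.0007,"tz":0.02,"wx":0,"wy":0,"wz":0},{"hand":0.03,"tx":0.074,"ty":0.0007,"tz":0.02,"wx":0,"wy":0,"wz":0},{"hand":0.03,"tx":0.074,"ty":0.0007,"tz":0.02,"wx":0,"wy":0,"wz":0}]'

```text
time: 13.45
ee_pos: [0.5066, -0.001, 0.121]
tool_rot: [180.0, 0.0, 101.6]
wrist_force: [0.5, 0.3, -0.2]
finger_gap: 0.45
grasp_force: 40.4
```

```bash
python3 - <<'E'
from h import *
np.set_printoptions(precision=4,suppress=True)
s=bot.get_state();print(s['ee_pos'],s['tool_rot'],s['wrist_force'])
from scipy.spatial.transform import Rotation as Ro
R=Ro.from_euler('xyz',s['tool_rot'],degrees=True)
print('want shift',R.inv().apply(np.array([.5065,-.0034,0])-s['ee_pos'])+[.0018,0,0])
E
```

```text
[ 0.5066 -0.001   0.121 ] [179.9799   0.0298 101.6013] [ 0.4726  0.3431 -0.1961]
want shift [-0.0004 -0.0006  0.121 ]
```

Bottom is at about 0.120 and the tip at 0.110. Lowering gently.

jog_arm --plan '[{"hand":0.03,"tx":0,"ty":0,"tz":0.005,"wx":0,"wy":0,"wz":0},{"hand":0.03,"tx":0,"ty":0,"tz":0.009,"wx":0,"wy":0,"wz":0},{"hand":0.03,"tx":0,"ty":0,"tz":0.012,"wx":0,"wy":0,"wz":0},{"hand":0.03,"tx":0,"ty":0,"tz":0.015,"wx":0,"wy":0,"wz":0},{"hand":0.03,"tx":0,"ty":0,"tz":0.018,"wx":0,"wy":0,"wz":0},{"hand":0.03,"tx":0,"ty":0,"tz":0.018,"wx":0,"wy":0,"wz":0}]'

```text
time: 14.05
ee_pos: [0.506, 0.0002, 0.1024]
tool_rot: [-180.0, -0.0, 101.7]
wrist_force: [0.1, 0.4, -1.0]
finger_gap: 0.454
grasp_force: 40.4
```

jog_arm --plan '[{"hand":0.03,"tx":-0.001,"ty":0,"tz":0.006,"wx":0,"wy":0,"wz":0},{"hand":0.03,"tx":-0.001,"ty":0,"tz":0.012,"wx":0,"wy":0,"wz":0},{"hand":0.03,"tx":-0.001,"ty":0,"tz":0.018,"wx":0,"wy":0,"wz":0},{"hand":0.03,"tx":-0.001,"ty":0,"tz":0.022,"wx":0,"wy":0,"wz":0},{"hand":0.03,"tx":-0.001,"ty":0,"tz":0.025,"wx":0,"wy":0,"wz":0},{"hand":0.03,"tx":-0.001,"ty":0,"tz":0.025,"wx":0,"wy":0,"wz":0}]'

```text
time: 14.65
ee_pos: [0.5062, -0.0008, 0.0774]
tool_rot: [-180.0, -0.0, 101.7]
wrist_force: [-0.1, 0.4, -0.7]
finger_gap: 0.45
grasp_force: 40.4
```

jog_arm --plan '[{"hand":0.03,"tx":0,"ty":0,"tz":0.001,"wx":0,"wy":0,"wz":0},{"hand":0.03,"tx":0,"ty":0,"tz":0.0015,"wx":0,"wy":0,"wz":0},{"hand":0.03,"tx":0,"ty":0,"tz":0.0025,"wx":0,"wy":0,"wz":0},{"hand":0.03,"tx":0,"ty":0,"tz":0.0025,"wx":0,"wy":0,"wz":0}]'

```text
time: 15.05
ee_pos: [0.5069, -0.0008, 0.0762]
tool_rot: [180.0, -0.0, 101.7]
wrist_force: [-2.1, 0.4, 8.9]
finger_gap: 0.456
grasp_force: 41.2
```

On the spring (bottom at 0.075, 9 N). I'm releasing, lifting away and looking.

jog_arm --plan '[{"hand":0.06,"tx":0,"ty":0,"tz":-0.001,"wx":0,"wy":0,"wz":0},{"hand":0.06,"tx":0,"ty":0,"tz":-0.001,"wx":0,"wy":0,"wz":0},{"hand":0.06,"tx":0,"ty":0,"tz":-0.001,"wx":0,"wy":0,"wz":0},{"hand":0.06,"tx":0,"ty":0,"tz":-0.02,"wx":0,"wy":0,"wz":0},{"hand":0.06,"tx":0,"ty":0,"tz":-0.06,"wx":0,"wy":0,"wz":0},{"hand":0.06,"tx":0,"ty":0,"tz":-0.08,"wx":0,"wy":0,"wz":0},{"hand":0.06,"tx":-0.04,"ty":0,"tz":-0.08,"wx":0,"wy":0,"wz":0},{"hand":0.06,"tx":-0.07,"ty":0,"tz":-0.08,"wx":0,"wy":0,"wz":0},{"hand":0.06,"tx":-0.07,"ty":0,"tz":-0.08,"wx":0,"wy":0,"wz":0},{"hand":0.06,"tx":-0.07,"ty":0,"tz":-0.08,"wx":0,"wy":0,"wz":0}]'

```text
time: 16.05
ee_pos: [0.5205, -0.0697, 0.1551]
tool_rot: [-180.0, -0.0, 101.6]
wrist_force: [0.3, 0.3, -0.1]
finger_gap: 0.701
grasp_force: 0.0
```

```bash
python3 - <<'E'
from h import *
im=vision.snapshot('wrist');sd=vision.snapshot('side')
W=vision.camera_model('wrist');p=proj(W,(.5064,-.0035,.075)).astype(int);print(p)
y,x=max(p[1]-60,0),p[0]-60
cv2.imwrite('pics/c9.png',np.hstack([cv2.resize(im[y:y+120,x:x+120],(400,400),interpolation=2),cv2.resize(sd[150:230,245:325],(400,400),interpolation=2)]))
E
```

```text
[254 117]
```

View pics/c9.png

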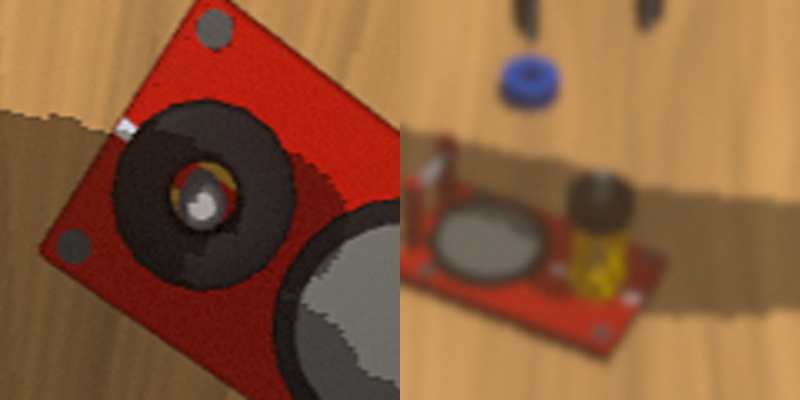

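The collar lies flat on the seated spring with the rod through its bore, and the gripper is clear. Handing in.

```bash
python3 -c "
from cell import bot
print(bot.finish_job())"
```

```text
the job is handed in; nothing more can be done
None
```

Job handed in at about 16 s: the last pictures show the spring fully home on the base plate and the black collar flat on top of it. The tang dropped straight into the slot, so no twist was needed.

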